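Clear the stuck shut-off slide from a grinder hopper

ROBOT

A 6-joint arm with a two-finger parallel gripper is mounted at the origin on the work surface. World frame = base frame: x ahead of the robot, y to its left, z up, the work surface at z = 0. Lengths are in m, angles in rad, forces in N, time in s.
With the tool pointing down it reaches from about 0.375 to 0.925 m from the base axis. Payload 5.7 kg.
Tool frame: the origin (TCP) lies midway between the tips of the shut fingers; the grasp point (between the pads) lies 19 mm behind it; z points along the fingers, y is the line along which they close (so a half turn about z gives the same grasp; the last joint's range is limited). The gripper opens to 88 mm and grips with 3 to 60 N. Pads are 20 mm wide; open, the fingers measure 115 mm over their backs; the gripper's body (75 mm by 178 mm) begins 61 mm behind the grasp point.
Start: joints at [-1.267, 0.359, 1.51, -0, 1.272, -0.115], TCP at [0.244, -0.548, 0.223] pointing down, gripper open.
Joint ranges: [-2.97, 2.97], [-1.01, 2.36], [0.21, 2.38], [-0.96, 4.11], [0.2, 2.71], [-2.98, 2.98]. Speed limits (rad/s): [2.39, 2.39, 3.14, 3.14, 3.14, 3.14].

INTERFACE

Orientations are given as a unit quaternion [x, y, z, w].
In Python, from bench import move_ptp, servo_line, goto_joints, move_gripper, sleep, inverse_kinematics, capture, PlanningError, close_job, spot_in, silhouettes, current_clock, current_joint_pos, current_qvel, current_joint_torque, current_position, current_orientation, current_force, current_torque, current_finger_gap, current_grip_force gives the robot as it stands. Calls block until the motion is done:
- move_ptp(position, orientation): joint-space move of the TCP to a pose.
- servo_line(position, orientation=None, rate=0.15, contact_N=None): straight line of the TCP; orientation=None keeps the orientation; rate is the mean speed in m/s. With contact_N (N) it stops when the force on the tool has changed by that much, and returns True; else False.
- goto_joints(angles): joint-space move.
- move_gripper(opening): finger opening in m; the grip force is fixed at half the most; returns when the fingers have stopped.
- sleep(seconds).
- inverse_kinematics(position, orientation): joint angles nearest the present ones, or None.
- capture(name): name is "scene" or "top" or "wrist"; returns a dict with "image" (384x512x3 uint8, blue, green, red), "range_z" (384x512 float32, m along the optical axis (not along the pixel's ray), 0 where there is no reading), "intrinsics" (3x3 intrinsics, pixels), "R" (3x3) and "t" (3): a world point X has camera coordinates R X + t. Camera axes: x right, y down, z forward; pixel columns grow to the right and rows downward; lengths in m; the calibration is good to about 2 mm. A picture is of the moment at which its call begins.
A pose or a line that the arm cannot do raises PlanningError and nothing moves.
- close_job(): hands the job in; it is judged then, once.
Trained networks look in the newest picture that a camera, given by its name, has taken for a name from the list of things; names that differ only in an ending like _2 or _b are one class to them, and where a whole thing is asked for, a point or a joint stands for the part that bears it (a point fixed in the world has none). Each returns a list of dicts, best first, with "conf" (0 to 1); they miss things now and then, are a little off and sometimes report something else, mostly with a low value. They report only what shows in the picture. A call takes as long as a camera call. They do not tell look-alikes from the thing itself.
- spot_in(camera, query): "xy" ([column, row] in pixels, amid what is visible of it).
- silhouettes(camera, query): "region" (384x512 bool, what is visible of it) and "xy" ([column, row] in pixels, amid what is visible of it).
Readings, each from a call of its own:
- current_clock(): time.
- current_joint_pos(): joint angles.
- current_qvel(): joint speeds.
- current_joint_torque(): joint torques, N m.
- current_position(): TCP position.
- current_orientation(): TCP orientation.
- current_force(): force on the tool from outside, world axes, zero at the start.
- current_torque(): the same for the moment, N m.
- current_finger_gap(): finger opening in m.
- current_grip_force(): force on a finger pad.
Only numpy, scipy, OpenCV 4.12 (cv2) and the standard library are available. Lean on these libraries where they do the work, as an engineer would, in place of code of your own. Each camera call takes 0.05 s, during which the arm holds its last target. There are 200 camera calls.

TASK

The shut-off slide of this coffee-grinder hopper has lost its pull knob and sits stuck inside its frame. Push it from behind, along its bed, until its front end overhangs the front of the frame far enough to be pinched; then pinch that end, draw the slide right out through the front and lay it flat in the grey wash tray, without dropping it. Reach in at a slant under the flaring clear hopper, do not lean on or knock the hopper, and leave the other things on the bench where they are.

Things in the scene. Friction and masses are not known exactly. Their poses are not given: they have to be found in the camera images.
- gate: Black slide-gate frame under the hopper, fixed on a round steel stand (radius 40 mm, foot radius 62 mm, 14 mm high). Origin: on the hopper's axis, on the bench. Own x points along the slide's travel to the REAR; -x is the FRONT, where the slide comes out; z up. Its flat bed (6 mm thick, 84 mm wide) has its top 70 mm above the bench, from x = -80 mm (front edge) to +150 mm (rear edge).
- hopper: Clear plastic round funnel on the gate frame, same axis, fixed. Origin on the axis 91.5 mm above the bench. Radius 34 mm (collar 37 mm, 44 mm at its root) up to 115 mm above the bench, flaring to 85 mm at 200 mm, then straight up to a black rim (radius 88 mm) at 255 mm. It overhangs the frame: an upright tool cannot come down close to it.
- slide: Plain aluminium plate 180 x 58 x 5 mm, 0.11 to 0.18 kg, loose, on the slick bed. Origin: centre of its underside; x along it, y across, z through it. At first its axes are the gate's and its front end is 2 to 12 mm inside the front edge; lips hide its sides. A sprung pad in the cover (gate x = -15 mm) bears on it with 16 N: sliding it takes 6 to 15 N, more if pressed down; it stays where left.
- front_edge (a point): Middle of the bed's front edge, at bed-top height (gate frame x = -80, z = 70 mm); axes as the gate's. From here to x = +40 mm a cover (top 86 mm above the bench, 84 mm wide) closes the channel, leaving a slot 60 mm wide and 7 mm high in front. Nothing is in front of or below this edge but the stand and its foot.
- rear_edge (a point): Middle of the bed's rear edge, at bed-top height (gate frame x = +150, z = 70 mm); axes as the gate's. Two guide lips 7 mm high run along both sides of the bed for its whole length, leaving a channel 60 mm wide. From x = +40 to +150 mm the channel is open on top and at its rear end: the slide's rear end lies there in view.
- tray: Grey open wash tray, 200 x 270 x 35 mm outside, walls and floor 4 mm, fixed. Origin: centre of its underside; x along the 200 mm side, y along the 270 mm side, z up.
- portafilter: Bystander: portafilter lying on the bench, steel bowl 70 mm across and 30 mm high (origin at the centre of its underside) with a black handle out to 163 mm along its own x.
- tamper: Bystander: steel tamper standing upright, foot 58 mm across, 85 mm high; origin at the centre of its underside.
- pitcher: Bystander: small steel milk pitcher standing upright, 84 mm across, 95 mm high, handle out to 66 mm towards its own +y; origin at the centre of its underside.
- brush: Bystander: cleaning brush, about 170 mm long, lying along its own x.
Things that resemble listed ones, but are neither listed nor needed, are in the scene too. Several things have the shape of the slide; the one meant has the colours described above.

How it is judged:
On the way, in this order (a step that is already met when the one before it is completed fails the run):
1. the slide is pushed along its bed, still lying in the channel, until it overhangs the front edge by at least 25 mm (x of slide in the frame of gate between -0.08 and -0.015 m and z of slide in the frame of gate above 0.066 m), for 0.2 s.
2. the slide is held by the fingers with its rear end drawn out clear of the front edge, still above 40 mm (horizontal distance between slide and gate above 0.172 m and height (world z) of slide above 0.04 m and contact force between the fingers and slide above 1 N), for 0.1 s.
At the end, for the whole second after the job is handed in: The slide lies flat (within 3.5 degrees) on the floor of the wash tray (no part propped on the walls), wholly inside the walls, either face up, at rest and released (z of slide in the frame of tray between 0 and 0.012 m and x of slide in the frame of tray between -0.075 and 0.075 m and y of slide in the frame of tray between -0.075 and 0.075 m and angle between the z axis of slide and the z axis of tray, either way round below 0.06 rad and linear speed of slide below 0.02 m/s and contact force between the fingers and slide below 0.05 N); the robot touches nothing.
It fails at once if the clear hopper is knocked or leaned on (more than 10 N) (contact force between any of the arm, the fingers, slide and hopper above 10 N).
It fails at once if the slide is dropped: it falls free from more than about 35 mm (0.85 m/s with no finger on it) (linear speed of slide above 0.85 m/s and contact force between the fingers and slide below 0.05 N).
It fails at once if a bystander is moved by more than 25 mm (distance of any of portafilter, tamper, pitcher, brush from where it was at the start of the episode above 0.025 m).
It also fails if it takes over 58 s, if anything falls off the work surface, if the arm or the gripper's body presses on something with over 40 N, if the wrist force passes 120 N, or if a joint passes its speed limit or range.

## Working session

There is one attempt and no reset: what is moved stays moved. The work goes in short steps, each a Python script; the robot and the scene stay as the last script left them, time stands still between calls to the robot, and variables do not carry over. Pictures are saved under pics/ and viewed, at most 10 in all, crops included, and the job is handed in when it is done.

```bash
mkdir -p pics; ls
cat > h.py <<'E'
import numpy as np, cv2
from bench import *
def cloud(c):
    d=c["range_z"]; K=np.array(c["intrinsics"]); v,u=np.mgrid[:d.shape[0],:d.shape[1]]
    P=np.stack([(u-K[0,2])/K[0,0]*d,(v-K[1,2])/K[1,1]*d,d],-1)
    W=(P-np.array(c["t"]))@np.array(c["R"]); W[d<=0]=np.nan
    return W
E
python3 - <<'E'
from h import *
ims=[]
for n in("scene","top"):
    c=capture(n); np.savez(n+".npz",**{k:np.array(v) for k,v in c.items()}); W=cloud(c); ims.append(c["image"])
    cv2.imwrite(f"pics/{n}1.png",cv2.resize(c["image"],(800,600)))
    print(n,"cam at",-np.array(c["R"]).T@np.array(c["t"]))
    for q in["gate","hopper","slide","tray","portafilter","tamper","pitcher","brush"]:
        for s in silhouettes(n,q)[:4]:
            r=s["region"]; p=W[r]; print(q,round(s["conf"],2),np.round(s["xy"]),r.sum(),np.round(np.nanmedian(p,0),3) if r.any() else "")
print(current_clock())
E
```

```text
pics
scene cam at [1.06373997 0.66291531 1.1545737 ]
gate 0.84 [282. 183.] 5986 [0.492 0.14  0.174]
hopper 0.8 [278. 168.] 4243 [0.473 0.12  0.203]
hopper 0.62 [172. 250.] 1007 [0.769 0.029 0.031]
slide 0.89 [328. 330.] 1752 [0.625 0.452 0.006]
slide 0.74 [279. 182.] 5915 [0.493 0.139 0.175]
slide 0.56 [299. 221.] 462 [0.495 0.216 0.076]
slide 0.55 [350. 197.] 1049 [0.293 0.223 0.006]
tray 0.9 [193. 140.] 4887 [ 0.483 -0.244  0.006]
tamper 0.59 [153. 214.] 467 [ 0.745 -0.087  0.025]
tamper 0.45 [175. 251.] 1045 [0.768 0.029 0.03 ]
pitcher 0.65 [244. 293.] 1275 [0.725 0.254 0.05 ]
brush 0.61 [115. 174.] 501 [ 0.739 -0.294  0.019]
top cam at [0.48869319 0.06587789 1.17190969]
gate 0.62 [208. 211.] 4285 [0.496 0.157 0.169]
hopper 0.93 [212. 206.] 4005 [0.498 0.15  0.174]
slide 0.97 [119. 172.] 1089 [0.622 0.448 0.004]
slide 0.95 [196. 274.] 1114 [0.287 0.218 0.004]
tray 0.91 [342. 213.] 5650 [ 0.486 -0.246  0.003]
portafilter 0.76 [255. 122.] 764 [0.764 0.026 0.029]
tamper 0.82 [293. 130.] 265 [ 0.734 -0.089  0.023]
pitcher 0.75 [177. 130.] 749 [0.729 0.26  0.038]
pitcher 0.55 [207. 209.] 4172 [0.497 0.156 0.169]
brush 0.64 [351. 131.] 551 [ 0.736 -0.296  0.017]
0.9
```

View pics/scene1.png

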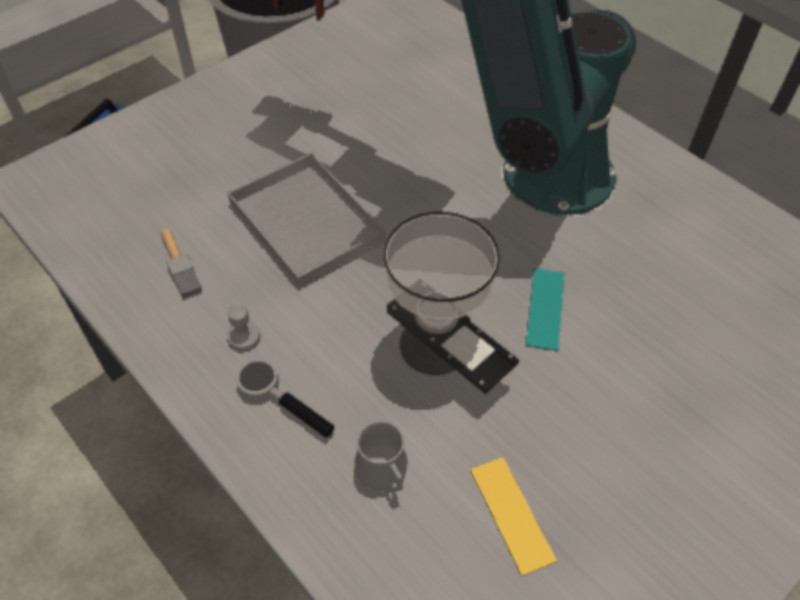

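View pics/top1.png

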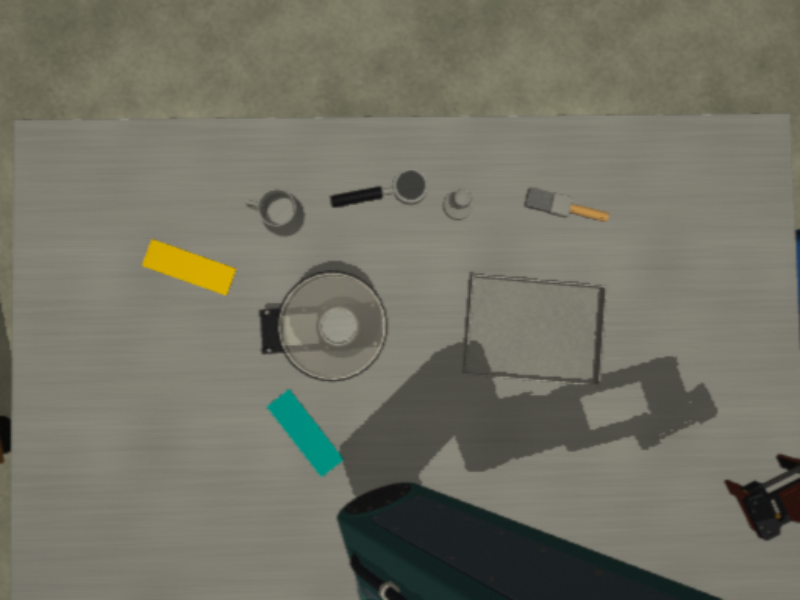

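The top view puts the hopper at (333,326) and the black rear bed at (270,330), so the rear faces +y and the front faces the tray. There are three slide-shaped plates: yellow (scene 512,515), teal (545,310), and the bare aluminium one in the black frame (470,347). The aluminium one fits the description. Next I'll measure the gate.

Run:
```python
from h import *
from scipy.optimize import least_squares
for n in("scene","top"):
    c=dict(np.load(n+".npz")); W=cloud(c); f=W.reshape(-1,3)
    near=np.hypot(f[:,0]-.495,f[:,1]-.15)<.2
    r=f[near&(f[:,2]>.215)&(f[:,2]<.27)]
    s=least_squares(lambda p:np.hypot(r[:,0]-p[0],r[:,1]-p[1])-p[2],[.49,.14,.088],loss="soft_l1",f_scale=.002)
    print(n,"rim",len(r),s.x, np.percentile(r[:,2],[5,50,95]), "K",c["intrinsics"][0,0])
    b=f[near&(f[:,2]>.064)&(f[:,2]<.09)&(f[:,1]>.1)]
    print("bed",len(b)); 
    if len(b)>10:
        q=b[b[:,1]>.225]; print(cv2.minAreaRect(b[:,:2].astype(np.float32)),b.min(0),b.max(0)); print(cv2.boxPoints(cv2.minAreaRect(b[:,:2].astype(np.float32))))
    t=silhouettes(n,"tray")[0] if 0 else None
    u=f[(np.abs(f[:,0]-.485)<.16)&(np.abs(f[:,1]+.245)<.19)&(f[:,2]>.015)&(f[:,2]<.05)]
    print("tray",len(u),cv2.minAreaRect(u[:,:2].astype(np.float32)))
c=dict(np.load("scene.npz"));cv2.imwrite("pics/crop.png",cv2.resize(c["image"][130:260,230:360],(780,600),interpolation=cv2.INTER_CUBIC))
# IK feasibility
from scipy.spatial.transform import Rotation as Ro
def q(az,th): # tool z: horizontal azimuth dir az, tilt th from vertical; y horizontal
    h=np.array([np.cos(az),np.sin(az),0]); z=np.sin(th)*h-np.cos(th)*np.array([0,0,1]); y=np.cross([0,0,1],h)
    R=np.c_[np.cross(y,z),y,z]; return R
for th in(45,50,55,60):
  for az,p in((-90,(.49,.27,.08)),(-90,(.49,.19,.08)),(90,(.49,.02,.06)),(90,(.49,-.15,.06)),(90,(.49,-.3,.02))):
    for fl in(0,1):
        R=q(np.radians(az),np.radians(th)); 
        if fl:R=R@np.diag([-1,-1,1])
        j=inverse_kinematics(list(p),list(Ro.from_matrix(R).as_quat())); print(th,az,p,fl,None if j is None else np.round(j,2))
```

```text
scene rim 1748 [0.49915462 0.14295556 0.08364696] [0.21739352 0.23945171 0.25631343] K 496.6374650953017
bed 1523
((0.49629849195480347, 0.19574002921581268), (0.0871056392788887, 0.1940031349658966), 2.618551015853882) [0.44903095 0.10037206 0.06420508] [0.54289951 0.29441872 0.08985254]
[[0.4483595  0.29065055]
 [0.45722282 0.09684997]
 [0.5442375  0.10082951]
 [0.53537416 0.29463008]]
tray 1117 ((0.484623521566391, -0.2420026957988739), (0.27888473868370056, 0.20500852167606354), 84.26605987548828)
top rim 777 [0.49777977 0.14127074 0.08367656] [0.22200253 0.25052423 0.25476599] K 370.62125614404977
bed 320
((0.49147501587867737, 0.272994726896286), (0.08376521617174149, 0.039036449044942856), 3.9802277088165283) [0.4492144 0.2506578 0.0642424] [0.53432922 0.29466605 0.08227862]
[[0.44833863 0.2895587 ]
 [0.45104825 0.25061643]
 [0.5346114  0.25643075]
 [0.5319018  0.29537302]]
tray 641 ((0.48548728227615356, -0.24251843988895416), (0.27138060331344604, 0.20008781552314758), 84.15974426269531)
45 -90 (0.49, 0.27, 0.08) 0 [ 0.74  0.8   1.39 -0.55  1.55  0.92]
45 -90 (0.49, 0.27, 0.
[... 1835 characters left out ...]
.02) 1 [-0.98  1.    1.25  0.48  1.74 -1.12]
60 -90 (0.49, 0.27, 0.08) 0 [ 0.8   0.95  1.28 -0.66  1.76  0.97]
60 -90 (0.49, 0.27, 0.08) 1 [ 0.8   0.95  1.28 -0.66  1.76 -2.17]
60 -90 (0.49, 0.19, 0.08) 0 [ 0.72  0.89  1.44 -0.71  1.64  0.99]
60 -90 (0.49, 0.19, 0.08) 1 [ 0.72  0.89  1.44 -0.71  1.64 -2.15]
60 90 (0.49, 0.02, 0.06) 0 [-0.68  0.83  1.78  0.75  1.42  1.98]
60 90 (0.49, 0.02, 0.06) 1 [-0.68  0.83  1.78  0.75  1.42 -1.16]
60 90 (0.49, -0.15, 0.06) 0 [-0.88  0.9   1.52  0.59  1.64  2.01]
60 90 (0.49, -0.15, 0.06) 1 [-0.88  0.9   1.52  0.59  1.64 -1.13]
60 90 (0.49, -0.3, 0.02) 0 [-1.    1.05  1.2   0.51  1.82  2.02]
60 90 (0.49, -0.3, 0.02) 1 [-1.    1.05  1.2   0.51  1.82 -1.12]
```

View pics/crop.png

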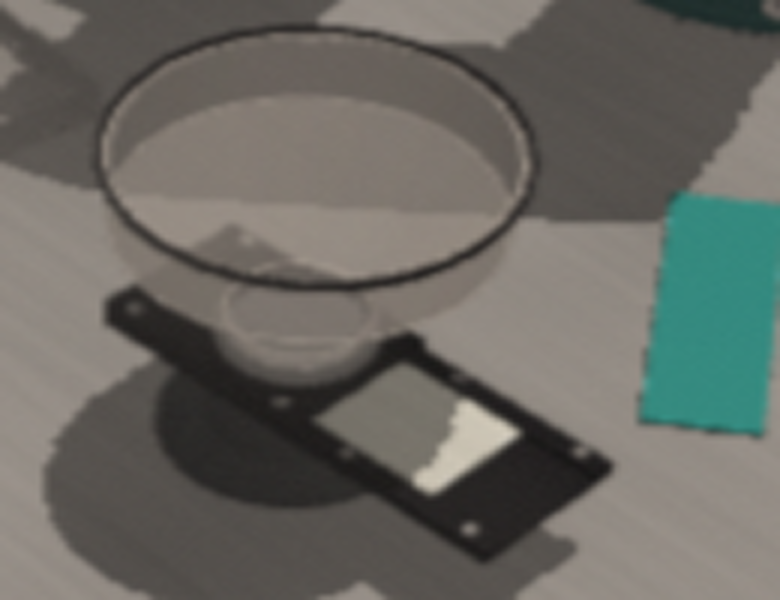

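The crop confirms it: a bare aluminium plate in the black frame, with its rear end at crop (520,432)-(430,495) and black bed behind it. I'll swing over high to the rear and measure with the wrist camera.

```bash
cat >> h.py <<'E'
from scipy.spatial.transform import Rotation as Ro
C=np.array([.4985,.142]); YAW=np.radians(92.6)
def g2w(x,y,z): 
    c,s=np.cos(YAW),np.sin(YAW); return np.array([C[0]+c*x-s*y,C[1]+s*x+c*y,z])
def w2g(W):
    c,s=np.cos(YAW),np.sin(YAW); d=W[...,:2]-C; return np.stack([c*d[...,0]+s*d[...,1],-s*d[...,0]+c*d[...,1],W[...,2]],-1)
def Rt(az,th,fl=0):
    h=np.array([np.cos(az),np.sin(az),0]); z=np.sin(th)*h-np.cos(th)*np.array([0,0,1]); y=np.cross([0,0,1],h)
    R=np.c_[np.cross(y,z),y,z]; return R@np.diag([-1,-1,1]) if fl else R
def Q(az,th,fl=0): return list(Ro.from_matrix(Rt(az,th,fl)).as_quat())
REAR=lambda th,fl=0:Q(YAW+np.pi,np.radians(th),fl)   # tool pointing to the front
FRONT=lambda th,fl=1:Q(YAW,np.radians(th),fl)        # tool pointing to the rear
E
python3 - <<'E'
from h import *
print(current_clock()); 
move_ptp([.30,-.40,.48],current_orientation())
move_ptp(list(g2w(260,0,0)*0+g2w(.26,0,.45)),REAR(45))
move_gripper(0.0)
p=g2w(.107,0,.075)-Rt(YAW+np.pi,np.radians(45))[:,2]*.13
move_ptp(list(p),REAR(45)); sleep(.3)
c=capture("wrist"); np.savez("wrist.npz",**{k:np.array(v) for k,v in c.items()})
cv2.imwrite("pics/w1.png",cv2.resize(c["image"],(800,600)))
W=w2g(cloud(c)); f=W.reshape(-1,3); print(current_clock(),"cam",-np.array(c["R"]).T@np.array(c["t"]))
for s in silhouettes("wrist","slide")[:3]:
    r=s["region"]; print(s["conf"],s["xy"],r.sum(),np.nanpercentile(W[r],[2,50,98],axis=0).round(4))
b=f[(f[:,2]>.062)&(f[:,2]<.084)&(f[:,0]>.03)&(f[:,0]<.2)&(abs(f[:,1])<.08)]
print(len(b),cv2.minAreaRect(b[:,:2].astype(np.float32)),np.percentile(b,[1,50,99],axis=0).round(4))
E
```

```text
0.9
7.8083 cam [0.48287525 0.50297421 0.23421918]
0.79 [94.5, 138.5] 4645 [[0.0295 0.1256 0.0017]
 [0.0975 0.1908 0.0045]
 [0.1519 0.2809 0.0056]]
0.74 [393.8, 24.4] 3778 [[ 0.2107 -0.1454  0.0029]
 [ 0.2365 -0.1152  0.0047]
 [ 0.2523 -0.0823  0.0061]]
0.61 [255.1, 194.9] 1563 [[ 0.0373 -0.0275  0.0713]
 [ 0.0792 -0.0007  0.0746]
 [ 0.1058  0.0266  0.0753]]
5146 ((0.09012594819068909, -0.0003060437738895416), (0.1189955472946167, 0.08396308869123459), 0.27311626076698303) [[ 0.0366 -0.0412  0.0651]
 [ 0.1065 -0.0007  0.0744]
 [ 0.149   0.0407  0.0818]]
```

View pics/w1.png

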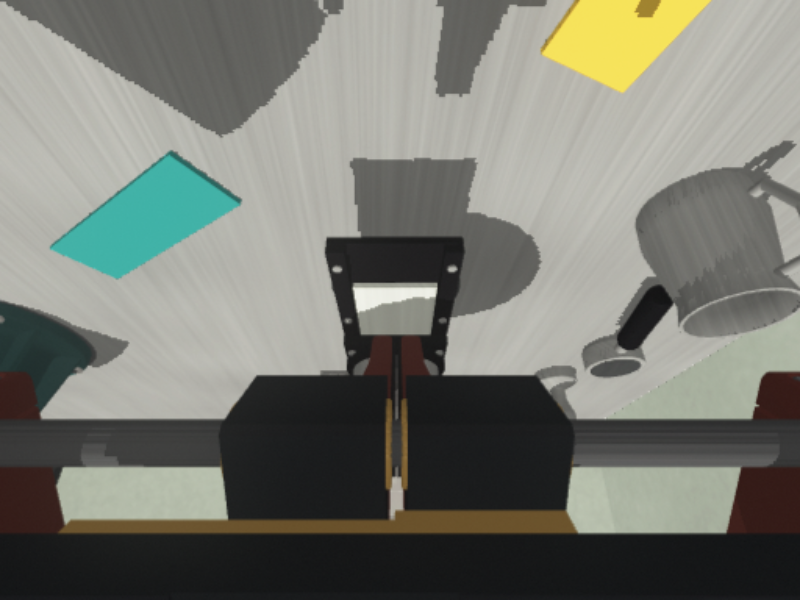

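The wrist view shows the frame at (395,300) with the slide's rear edge at about (395,284). My gate frame matches to within about 1 mm, and the slide's rear end is at gate x≈0.107. Now pushing at a 55° slant.

Run:
```python
from h import *
T=REAR(55)
move_ptp(list(g2w(.165,0,.115)),T)
print("down",servo_line(list(g2w(.132,0,.0805)),T,rate=.08,contact_N=8),w2g(np.array(current_position())),current_force())
for x in(.110,.095,.080,.065,.052):
    r=servo_line(list(g2w(x,0,.0805)),T,rate=.04,contact_N=45)
    print(x,r,w2g(np.array(current_position())).round(4),np.round(current_force(),1))
    if r:break
sleep(.2)
c=capture("wrist");W=w2g(cloud(c))
for s in silhouettes("wrist","slide")[:3]:
    r=s["region"]; print(s["conf"],s["xy"],r.sum(),np.nanpercentile(W[r],[2,50,98],axis=0).round(4).tolist())
c=capture("scene");W=w2g(cloud(c));cv2.imwrite("pics/s2.png",cv2.resize(c["image"][100:292,200:456],(800,600),interpolation=cv2.INTER_CUBIC))
f=W.reshape(-1,3);b=f[(f[:,2]>.066)&(f[:,2]<.082)&(f[:,0]<-.083)&(f[:,0]>-.2)&(abs(f[:,1])<.04)]
print(len(b), np.percentile(b,[2,50,98],axis=0) if len(b) else "",current_clock())
```

```text
down False [ 1.31978665e-01 -1.09329583e-04  8.05053814e-02] [ 0.32851703  0.11458026 -0.52731611]
0.11 False [ 1.10e-01 -1.00e-04  8.05e-02] [ 0.1  0.8 -0.5]
0.095 False [ 0.0961 -0.0008  0.0803] [0.2 5.4 0.6]
0.08 False [ 0.0815 -0.001   0.0803] [-0.3  6.9  0.6]
0.065 False [ 0.0665 -0.001   0.0803] [-0.2  6.9  1.6]
0.052 False [ 0.0535 -0.0011  0.0803] [0.1 7.2 0.5]
0.62 [235.2, 219.7] 1166 [[0.0301, -0.0288, 0.0697], [0.0558, 0.009, 0.0744], [0.0585, 0.0274, 0.0768]]
0.57 [9.9, 59.5] 736 [[0.0958, 0.1164, -0.0001], [0.1123, 0.1226, 0.0044], [0.1203, 0.1413, 0.0055]]
79 [[-0.12011356 -0.02830568  0.07110338]
 [-0.10807026 -0.01991738  0.07544937]
 [-0.08683289 -0.00482122  0.07996726]] 12.0667
```

View pics/s2.png

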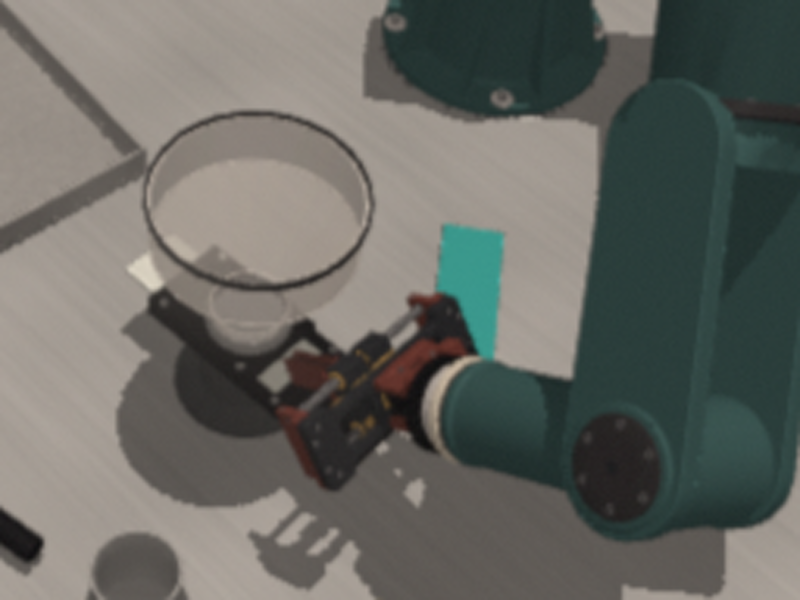

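The front end now shows beyond the frame at crop (145,270), and the overhang is about 43 mm. I'll back out, go over to the front, pinch the end across its width, draw it partly out, then re-pinch nearer its centre.

Run:
```python
from h import *
T=REAR(55)
servo_line(list(g2w(.165,0,.120)),T,rate=.15)
move_ptp(list(g2w(.26,0,.45)),T)
F=FRONT(45,0); 
move_ptp(list(g2w(-.28,0,.45)),F)
move_gripper(.088)
z=Rt(YAW,np.radians(45))[:,2]
t=g2w(-.104,0,.0725)+.014*z
move_ptp(list(t-.10*z),F); sleep(.2)
c=capture("wrist");W=w2g(cloud(c));cv2.imwrite("pics/w3.png",cv2.resize(c["image"],(800,600)))
for s in silhouettes("wrist","slide")[:3]:
    r=s["region"]; print(s["conf"],s["xy"],r.sum(),np.nanpercentile(W[r],[2,50,98],axis=0).round(4).tolist())
print(current_clock(),current_finger_gap())
```

```text
0.95 [256.0, 194.8] 1825 [[-0.1237, -0.0273, 0.07], [-0.1069, -0.0, 0.0745], [-0.0783, 0.0282, 0.0753]]
0.67 [401.0, 212.3] 1732 [[0.0156, 0.1569, 0.0002], [0.0636, 0.2254, 0.0043], [0.1213, 0.2851, 0.0052]]
0.66 [194.5, 252.6] 681 [[0.2087, -0.1867, 0.0018], [0.2777, -0.1334, 0.0044], [0.3724, -0.0866, 0.0051]]
19.3 0.08767573677415763
```

View pics/w3.png

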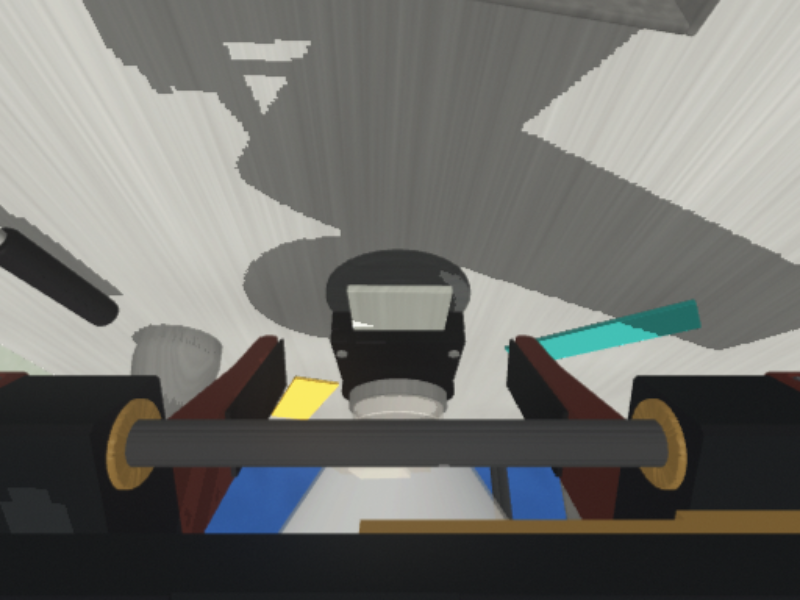

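The slide's front end is at (400,307), centred between the open fingers, with gate x from -0.123 to -0.080. Approaching to pinch and part-draw.

Run:
```python
from h import *
F=FRONT(45,0); z=Rt(YAW,np.radians(45))[:,2]; t=g2w(-.104,0,.0725)+.014*z
d=g2w(-.036,0,0)-g2w(0,0,0)
print(servo_line(list(t),F,rate=.1,contact_N=8),np.round(current_force(),1))
move_gripper(.0); print("gap",current_finger_gap(),current_grip_force(),np.round(current_force(),1))
print(servo_line(list(t+d),F,rate=.04,contact_N=50),np.round(current_force(),1),current_finger_gap())
move_gripper(.088)
servo_line(list(t-.06*z),F,rate=.15); sleep(.1)
c=capture("wrist");W=w2g(cloud(c))
for s in silhouettes("wrist","slide")[:2]:
    r=s["region"]; print(s["conf"],s["xy"],r.sum(),np.nanpercentile(W[r],[2,50,98],axis=0).round(4).tolist())
print(current_clock())
```

```text
False [ 0.8  0.4 -0.7]
gap 0.05795338087508732 29.999889135360718 [-0.4 -1.7  1.1]
False [-1.   6.6 -2.3] 0.057845473985755916
0.88 [189.9, 259.1] 498 [[0.2057, -0.1619, 0.0005], [0.2479, -0.1222, 0.0044], [0.3047, -0.0866, 0.005]]
0.74 [413.1, 218.9] 1998 [[0.0141, 0.1558, 0.0004], [0.0635, 0.2263, 0.0044], [0.1201, 0.2838, 0.0052]]
23.3667
```

Run:
```python
from h import *
c=capture("wrist");W=w2g(cloud(c));f=W.reshape(-1,3)
b=f[(f[:,2]>.066)&(f[:,2]<.079)&(f[:,0]<-.083)&(f[:,0]>-.22)&(abs(f[:,1])<.033)]
print(len(b),np.percentile(b,[2,50,98],axis=0).round(4), np.polyfit(b[:,0],b[:,2],1))
print(current_position(),current_clock())
```

```text
4642 [[-0.1576 -0.0272  0.0707]
 [-0.1335  0.0005  0.0746]
 [-0.0856  0.0281  0.0753]] [0.01514312 0.07632191]
[0.50422985 0.00597227 0.10436553] 23.4167
```

Run:
```python
from h import *
F=FRONT(45,0); z=Rt(YAW,np.radians(45))[:,2]; t=g2w(-.104,0,.0725)+.014*z
print(servo_line(list(t),F,rate=.1,contact_N=8))
move_gripper(.0); print("gap",current_finger_gap(),current_grip_force())
for dx in(-.06,-.122):
    r=servo_line(list(t+g2w(dx,0,0)-g2w(0,0,0)),F,rate=.05,contact_N=50); print(r,np.round(current_force(),1),current_finger_gap())
u=t+g2w(-.135,0,.02)-g2w(0,0,0); servo_line(list(u),F,rate=.06); sleep(.3)
c=capture("wrist");W=cloud(c);cv2.imwrite("pics/w4.png",cv2.resize(c["image"],(800,600)))
g=w2g(W).reshape(-1,3); b=g[(g[:,2]>.05)&(g[:,2]<.12)&(g[:,0]<-.13)&(g[:,0]>-.34)&(abs(g[:,1])<.027)]
print(len(b),np.percentile(b,[1,50,99],axis=0).round(4),np.polyfit(b[:,0],b[:,2],1),current_grip_force(),current_clock(),current_position())
```

```text
False
gap 0.057359641609564735 29.994085729122162
False [ 0.1 -0.  -0.4] 0.05784118489727761
False [-0.3  0.3 -0.6] 0.057815372670575856
8209 [[-0.2923 -0.0265  0.0899]
 [-0.2689 -0.      0.0943]
 [-0.1962  0.0265  0.095 ]] [0.01314385 0.09744388] 29.98264968395233 28.3833 [ 0.50874264 -0.08663274  0.08243239]
```

View pics/w4.png

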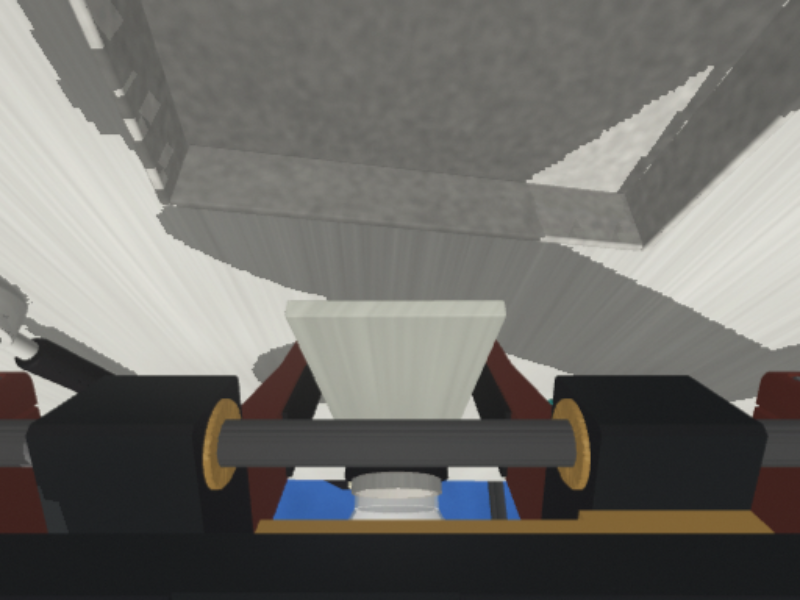

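The slide is held level and clear of the frame, with its front edge at (395,308); the tray is in view ahead. Laying it in the tray.

Run:
```python
from h import *
az=np.radians(84.2); h=np.array([np.cos(az),np.sin(az),0]); k=np.array([.485,-.2425,0])-.036*h
th=np.radians(39); q=Q(az,th,0); z=Rt(az,th)[:,2]
P=lambda H:list(k+[0,0,H]+.014*z)
servo_line(P(.09),q,rate=.12)
servo_line(P(.045),q,rate=.08)
print(servo_line(P(.0235),q,rate=.03,contact_N=4),current_position(),np.round(current_force(),1),current_finger_gap())
move_gripper(.088); sleep(.2)
servo_line(list(np.array(P(.0235))-.15*z+[0,0,.05]),q,rate=.15); sleep(.2)
c=capture("wrist");W=cloud(c);cv2.imwrite("pics/w5.png",cv2.resize(c["image"],(800,600)))
for s in silhouettes("wrist","slide")[:2]:
    b=W[s["region"]]; b=b[~np.isnan(b[:,0])]; b=b[(abs(b[:,2]-np.median(b[:,2]))<.006)]
    print(s["conf"],s["xy"],cv2.minAreaRect(b[:,:2].astype(np.float32)),np.median(b,0),np.linalg.lstsq(np.c_[b[:,:2],np.ones(len(b))],b[:,2],rcond=None)[0])
print(current_clock())
```

```text
False [ 0.48229877 -0.2695661   0.01265925] [ 0.4  0.8 -0.7] 0.05790527374677156
0.82 [252.9, 144.7] ((0.4852457642555237, -0.24366119503974915), (0.18037950992584229, 0.057927947491407394), 84.4951171875) [ 0.48360806 -0.2709836   0.00856655] [-0.00028547  0.00111116  0.00896557]
0.64 [230.8, 305.3] ((0.6294276714324951, 0.45970842242240906), (0.14089585840702057, 0.0575888566672802), 69.29646301269531) [0.62802443 0.4503311  0.00428822] [ 0.00057288 -0.00133302  0.00454918]
34.2417
```

View pics/w5.png

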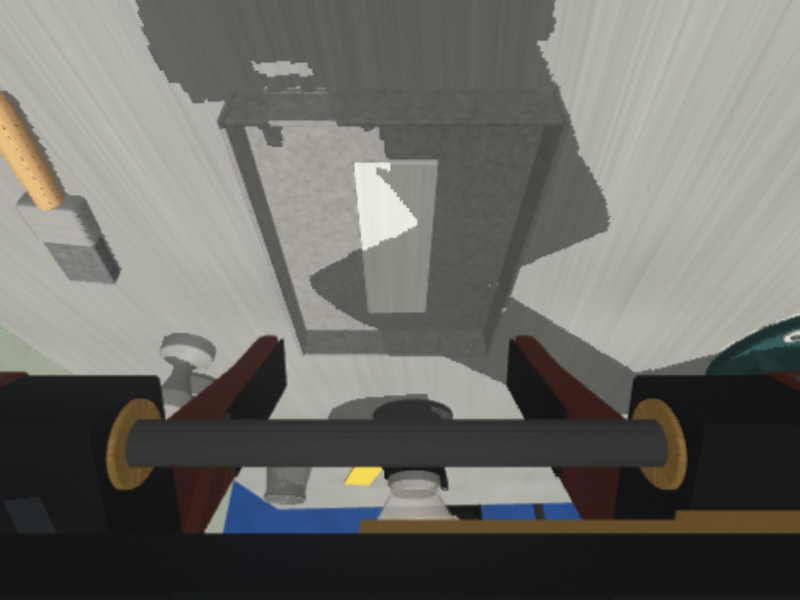

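The slide lies flat and centred in the tray, from (395,160) to (395,312); its top is at 8.6 mm and its tilt is about 0.001 rad. The gripper is clear, so I'm handing in.

```bash
python3 -c "
from bench import *
print(close_job())"
```

```text
the job is handed in; nothing more can be done
None
```

The slide was pushed out, pinched, drawn out through the front and laid flat in the wash tray, about 34 s into the 58 s limit; the job is handed in, and the hand-in call returned no verdict.

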